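Index a drilling jig to its next hole by fingertip and lock it

TASK

The hole under the drill bush of the indexing jig is done: bring the next one under it. Press down the outer end of the locking pawl to free the dial, turn the dial clockwise (seen from above) by one click with a fingertip on its knurled rim, not on the teeth below it, then press down the inner end of the pawl so that it locks the dial again. Do not touch or lift the flange that sits on the dial, and leave the tin, the spanner and the wing nut where they are.

Things in the scene. Friction and masses are not known exactly. Their poses are not given: they have to be found in the camera images.
- fixture: Grey cast-iron drilling jig, fixed to the bench, 150 mm tall; round foot of 108 mm, dial on top. Origin: on the dial's axis at bench level; z up. Bearings about z from its x axis, counter-clockwise from above: pawl at -45 degrees, spring-ball housing (90 mm high, out to 107 mm) at -105, bush post (78 mm out, 20 mm thick, arm reaching inward) at 50. 100 to 220 degrees is clear.
- dial_center (a point): Point on the dial's upright axis, half-way up its knurled rim, 96 mm above the bench. The rim is a steel cylinder of 46 mm radius (too wide to grip) from 11 mm below this point to 11 mm above it; the flange on top of it is 6 mm smaller in radius. The toothed plate below has its top 13 mm below this point. A finger pressed inward on it with 8 to 15 N carries it round.
- index_dial (a joint): Dial angle, rad, growing clockwise seen from above; about 0 at the start. A spring ball drops between the teeth every 30 degrees (0.524 rad): the dial resists with up to about 0.08 N m (1.7 N along the rim) for the first half of a click, then is drawn on to the next rest by itself. It turns only when the pawl is released.
- lock_pawl (a joint): Tilt of the locking pawl, rad: a dark steel rocker 71 x 20 mm pointing straight away from the dial's axis, pivoted 90 mm from the axis between two low cheeks. 0 = locked (level, its peg between two teeth), as at the start; 0.32 = released (outer end down on its stop). It stays where left; 2 to 3 N on a ribbed pad tips it. It can return to 0 only with the dial in a click.
- pawl_tail (a point): Middle of the top of the pawl's outer ribbed pad, 120 mm from the dial's axis (22 mm outside the cheeks), 91 mm above the bench when locked; pressed down it goes about 9 mm. Moves with the pawl.
- pawl_nose (a point): Middle of the top of the pawl's inner ribbed pad, 69 mm from the dial's axis (23 mm outside the knurled rim), 91 mm above the bench when locked and about 7 mm higher when released. Moves with the pawl.
- flange: The work: a loose aluminium flange, 80 mm across and 8 mm thick with a 40 mm square hub of 12 mm, sitting over the dial's square spigot on top of the dial; it turns with the dial. Origin in the middle of its underside (107 mm above the bench). On its top is a ring of 12 places at 31 mm radius: five drilled (dark holes of 7 mm), seven only centre-punched.
- next_spot (a point): The next punched place on the flange's top, 31 mm from its centre; at the start one click counter-clockwise of the bush. Moves with the flange.
- drill_bush (a point): Centre of the lower mouth of the steel drill bush at the end of the fixed arm above the flange, 31 mm from the dial's axis, 122 mm above the bench.
- brass_tin: Loose small open brass tin, 58 mm across and 39 mm tall, standing near the jig; origin at its underside. Leave it alone.
- spanner: Loose thin spanner, 149 mm long, 28 mm wide and 5 mm thick, lying near the bench's front edge along its y axis; origin at its underside. Leave it alone.
- index_plate: The toothed steel plate under the knurled rim, turning with it: 12 rounded teeth, 76 to 83 mm above the bench, reaching out to 62 mm from the axis, so it stands out 16 mm beyond the rim. Origin on the dial's axis at the plate's underside. Keep fingers off it.
- wing_nut: Loose dark wing nut, 42 x 20 mm and 19 mm tall, standing on the bench; origin at its underside. Leave it alone.

How it is judged:
By the outcome, as a careful person would: the job done as asked, in the order asked, and still so for the second after the job is handed in, with the robot touching nothing.
It also fails if it takes over 51 s, if anything falls off the work surface, if the arm or the gripper's body presses on something with over 40 N, if the wrist force passes 120 N, or if a joint passes its speed limit or range.

ROBOT

A 6-joint arm with a two-finger parallel gripper is mounted at the origin on a cart in front of the work surface, level with it; the furniture and walls round the work are solid. World frame = base frame: x ahead of the robot, y to its left, z up, the work surface at z = 0. Lengths are in m, angles in rad, forces in N, time in s.
With the tool pointing down it reaches from about 0.325 to 0.9 m from the base axis. Payload 6.1 kg.
Tool frame: the origin (TCP) lies at the very end of the fingers, on their centre line; the grasp point (between the pads) lies ctrl.pinch_z behind it (ctrl.pinch_z is the distance from the TCP to the grasp point, in m); y points along the fingers, z is the direction in which the jaws open and shut, and the axes are right-handed (so a half turn about y gives the same grasp; the last joint's range is limited). The gripper opens to 85 mm and grips with 20 to 120 N. Pads are 22 mm wide; open, the fingers measure 114 mm over their backs; the gripper's body (76 mm by 85 mm) begins 54 mm behind the grasp point. The pads swing forward as they close: fully open they stand 13 mm farther back than shut.
Start: joints at [1.054, 0.22, 1.526, -0, 1.395, -0.126], TCP at [0.238, 0.578, 0.201] pointing down, gripper open.
Joint ranges: [-2.98, 2.98], [-0.91, 2.08], [0.09, 2.57], [-1.24, 4.39], [0.2, 2.65], [-2.68, 2.68]. Speed limits (rad/s): [2.57, 2.57, 3.01, 3.14, 3.14, 3.14].

INTERFACE

Orientations are given as a rotation vector (axis times angle).
In Python, from workcell import ctrl, viewer gives the robot as it stands.
- The arm moves only by the tool jog_arm, never from a script. Its argument "rows" is a list of rows, each a list of 3 entries, a list of its own where there are three numbers: the shift along the tool's x, y, z in mm, then the turn, a rotation vector about the tool's x, y, z in degrees, then the closure, from 0 (fully open) to 1 (shut). A call has 1 to 5 rows; each row is the pose to reach, as a shift and turn from the pose commanded when the call began, along the tool's axes at that moment; what a row does not reach only later rows make up. A row lasts 1/8 s, in which the tool goes at most 62.5 mm and 10.7 degrees, less where a joint would pass 70% of its speed; a pose out of reach is approached as far as the arm can. A call with a gripper value outside its range is refused whole. The fingers move at their own pace and stop on an object; "newtons" is the grip in N (left out, the last holds). Time passes only in rows, so rows that repeat a pose let the fingers close. It gives the time, the measured TCP pose, the force and the opening at its end, in the units of the state.
- ctrl.read_state(): the state, without advancing time (a new reading comes with each control period).
- viewer.capture(name): name is "scene" or "side" or "wrist"; returns a dict with "image" (420x560x3 uint8, red, green, blue), "depth" (420x560 float32, m along the optical axis (not along the pixel's ray), 0 where there is no reading), "fx", "fy", "cx", "cy" (pixels), "camera_from_world" (4x4, takes a point from world to camera coordinates). Camera axes: x right, y down, z forward; pixel columns grow to the right and rows downward; lengths in m; the calibration is good to about 2 mm. The wrist camera is an equidistant fisheye: a pixel r from the principal point sees the ray r / f radians off the axis. A picture is of the moment at which its call begins.
- ctrl.close_job(): hands the job in, once; it reports no verdict.
Trained networks look in a picture, given as the dict that the camera call returned (one of the last four; its "shot" number tells which), for a name from the list of things; names that differ only in an ending like _2 or _b are one class to them, and where a whole thing is asked for, a point or a joint stands for the part that bears it (a point fixed in the world has none). Each returns a list of dicts, best first, with "conf" (0 to 1); they miss things now and then, are a little off and sometimes report something else, mostly with a low value. They report only what shows in the picture. A call takes as long as a camera call.
- viewer.outline_of(label, picture): "pixels" (420x560 bool, what is visible of it) and "centre" ([column, row] in pixels, amid what is visible of it).
The state is a dict: "clock": time; "joint_positions": joint angles; "qvel": joint speeds; "tau": joint torques, N m; "eef_pos": TCP position; "ee_rot": TCP orientation; "ft_force": force on the tool from outside, world axes, zero at the start; "moment": the same for the moment, N m; "finger_gap": finger opening in m.
Only numpy, scipy, OpenCV 4.12 (cv2) and the standard library are available. Lean on these libraries where they do the work, as an engineer would, in place of code of your own. Each camera call takes 0.05 s, during which the arm holds its last target. There are 200 camera calls.

## Working session

There is one attempt and no reset: what is moved stays moved. The work goes in short steps, Python scripts to look and compute and a tool call to move; the robot and the scene stay as the last step left them, time stands still between calls to the robot, and variables do not carry over. Pictures are saved under pics/ and viewed, about 8 in all and at most 12, crops included, and the job is handed in when it is done.

Besides the shell and the picture viewer there is one more tool, called after "Call:" as name([rows], argument=value, ...), one row to a line, values as JSON. jog_arm: Moves the arm, as the interface text tells. Its arguments: {"type":"object","properties":{"rows":{"type":"array","items":{"type":"array"}},"newtons":{"type":"number"}},"required":["rows"]}

```bash
mkdir -p pics
cat > h.py <<'E'
import numpy as np,cv2
from workcell import ctrl,viewer
def world(p,c,r,d):
    X=np.array([(c-p['cx'])/p['fx']*d,(r-p['cy'])/p['fy']*d,d,np.ones_like(d)]) if not np.isscalar(d) else np.array([(c-p['cx'])/p['fx']*d,(r-p['cy'])/p['fy']*d,d,1.])
    return (np.linalg.inv(p['camera_from_world'])@X)[:3]
def proj(p,w):
    X=p['camera_from_world']@np.append(w,1); return X[0]/X[2]*p['fx']+p['cx'],X[1]/X[2]*p['fy']+p['cy']
E
python3 - <<'E'
from h import *
ims=[]
for n in("scene","side"):
    p=viewer.capture(n); ims.append(p['image'])
    for l in("fixture","flange","lock_pawl","index_plate","index_dial","brass_tin","spanner","wing_nut"):
        o=viewer.outline_of(l,p)
        for q in o[:1]:
            v,u=np.nonzero(q['pixels']&(p['depth']>0)); w=world(p,u,v,p['depth'][v,u])
            print(n,l,round(q['conf'],2),np.round(q['centre']),len(u),np.round(np.median(w,1),3),np.round(np.percentile(w,2,axis=1),3),np.round(np.percentile(w,98,axis=1),3))
cv2.imwrite('pics/a.png',ims[0][:,:,::-1]);cv2.imwrite('pics/b.png',ims[1][:,:,::-1])
s=ctrl.read_state();print(s,ctrl.pinch_z)
E
```

```text
scene fixture 0.97 [278. 213.] 4216 [ 0.411 -0.303  0.081] [ 0.38  -0.371  0.006] [ 0.525 -0.21   0.143]
scene flange 0.75 [271. 192.] 744 [ 0.421 -0.283  0.114] [ 0.395 -0.314  0.106] [ 0.471 -0.24   0.119]
scene lock_pawl 0.59 [317. 196.] 277 [ 0.499 -0.342  0.089] [ 0.473 -0.37   0.043] [ 0.556 -0.3    0.091]
scene index_plate 0.6 [268. 216.] 698 [ 0.399 -0.3    0.082] [ 0.374 -0.334  0.075] [ 0.474 -0.221  0.084]
scene index_dial 0.61 [270. 209.] 1313 [ 0.4   -0.293  0.086] [ 0.376 -0.33   0.077] [ 0.467 -0.227  0.12 ]
scene brass_tin 0.84 [363. 259.] 963 [ 0.426 -0.465  0.022] [ 0.409 -0.492  0.001] [ 0.465 -0.439  0.039]
scene spanner 0.86 [255. 306.] 562 [ 0.246 -0.35   0.004] [ 0.235 -0.413 -0.001] [ 0.261 -0.282  0.006]
scene wing_nut 0.41 [224. 237.] 88 [ 0.39  -0.19   0.009] [ 0.373 -0.196 -0.002] [ 0.416 -0.169  0.018]
side fixture 0.7 [229. 242.] 6513 [ 0.444 -0.237  0.083] [ 0.383 -0.361  0.006] [ 0.514 -0.202  0.146]
side flange 0.84 [246. 218.] 1190 [ 0.424 -0.263  0.115] [ 0.397 -0.311  0.107] [ 0.463 -0.236  0.121]
side lock_pawl 0.74 [210. 192.] 381 [ 0.504 -0.342 
[... 557 characters left out ...]
 [ 0.412 -0.176  0.02 ]
{'clock': 0.9, 'joint_positions': array([ 1.05388559e+00,  2.20376040e-01,  1.52652456e+00, -1.58266441e-05,
        1.39469163e+00, -1.26099023e-01]), 'qvel': array([ 2.53026141e-04,  5.02679904e-05,  1.19264739e-03, -7.85285596e-04,
        1.04721103e-03,  8.07339038e-04]), 'tau': array([-3.87079972e-04, -4.96843386e+01, -3.89730942e+01, -1.42541535e-04,
        7.64635024e-04,  4.88866556e-05]), 'eef_pos': array([0.23808761, 0.5778584 , 0.20140148]), 'ee_rot': array([-1.54897066,  0.30657541, -0.30659897]), 'ft_force': array([ 0.53839452, -1.11021115, -0.1618047 ]), 'moment': array([ 0.02074955, -0.04407922, -0.02212261]), 'finger_gap': 0.08542185616962202} 0.0187
```

Run:
```python
import cv2,numpy as np
a=cv2.imread('pics/a.png')[130:330,180:400];b=cv2.imread('pics/b.png')[130:330,160:380]
cv2.imwrite('pics/c.png',np.hstack([cv2.resize(i,(400,364),interpolation=3) for i in(a,b)]))
```

```text
(no output)
```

View pics/c.png

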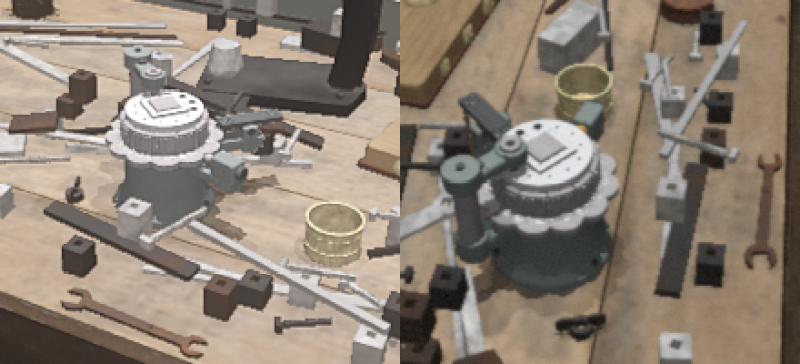

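Run:
```python
from h import *
from scipy.optimize import least_squares
pts=[];pl=[]
for n in("scene","side"):
    p=viewer.capture(n); 
    o=viewer.outline_of("flange",p)[0]['pixels']
    m=cv2.erode(viewer.outline_of("fixture",p)[0]['pixels'].astype('u1')|viewer.outline_of("index_dial",p)[0]['pixels'].astype('u1'),np.ones((2,2)))
    v,u=np.nonzero((p['depth']>0)); w=world(p,u,v,p['depth'][v,u])
    inb=(abs(w[0]-.43)<.12)&(abs(w[1]+.28)<.12)
    rim=w[:,inb&(w[2]>.089)&(w[2]<.104)]
    rim=rim[:,np.hypot(rim[0]-.43,rim[1]+.28)<.06]
    f=least_squares(lambda q:np.hypot(rim[0]-q[0],rim[1]-q[1])-.046,[.43,-.28],loss='soft_l1',f_scale=.002)
    r=np.hypot(*(rim[:2]-f.x[:,None]))-.046
    print(n,rim.shape,f.x,np.std(r),np.median(r))
    ft=w[:,inb&(w[2]>.012)&(w[2]<.05)]
    pw=w[:,inb&(w[2]>.085)&(w[2]<.097)]; d=pw[:2]-f.x[:,None]; k=np.hypot(*d); s=(k>.062)&(k<.13)
    pw=pw[:,s];print('pawl', pw.shape,np.median(pw,1))
    a=np.degrees(np.arctan2(d[1,s],d[0,s]));print(np.histogram(a,bins=np.arange(-180,181,15)))
    for lo,hi in((.064,.078),(.110,.128)):
        z=(k[s]>lo)&(k[s]<hi)&(abs(a+40)<30); 
        if z.any(): print(lo,z.sum(),np.median(a[z]),np.median(pw[:,z],1))
```

```text
scene (3, 360) [ 0.43619475 -0.27490759] 0.0012178022636838827 -5.613551407458034e-05
pawl (3, 355) [ 0.48717827 -0.35110368  0.08895056]
(array([  0,   0,   0,   0,  79,  41,   0,   0, 165,  62,   0,   0,   0,
         0,   0,   8,   0,   0,   0,   0,   0,   0,   0,   0]), array([-180, -165, -150, -135, -120, -105,  -90,  -75,  -60,  -45,  -30,
        -15,    0,   15,   30,   45,   60,   75,   90,  105,  120,  135,
        150,  165,  180]))
0.064 48 -49.66080479053682 [ 0.48281388 -0.32829051  0.08921058]
0.11 59 -47.46023485529666 [ 0.5173708  -0.36208811  0.08928738]
side (3, 436) [ 0.43555943 -0.27609515] 0.0009408029294166695 2.6776612561469487e-05
pawl (3, 674) [ 0.48975284 -0.34460076  0.09010315]
(array([  0,   0,   0,   0, 117,  67,   0,   0, 167, 241,   0,   0,   0,
         0,   0,  81,   0,   1,   0,   0,   0,   0,   0,   0]), array([-180, -165, -150, -135, -120, -105,  -90,  -75,  -60,  -45,  -30,
        -15,    0,   15,   30,   45,   60,   75,   90,  105,  120,  135,
        150,  165,  180]))
0.064 69 -44.583100667386056 [ 0.48659384 -0.32524886  0.09073453]
0.11 93 -43.7495249137397 [ 0.52085161 -0.35904102  0.0907037 ]
```

The pictures show the jig at around (270,195) in scene and (240,230) in side. The pawl is at the far right, the tin lies beyond it, and the wing nut and spanner are on the near side. The rim fit gives the dial axis at about (0.436, -0.2755), with the pawl bearing about -45°, so yaw is near 0.

```bash
cat >> h.py <<'E'
from scipy.spatial.transform import Rotation as R
C=np.array([.436,-.2755])
def polar(r,b): b=np.radians(b); return C+r*np.array([np.cos(b),np.sin(b)])
def frame(xb): # tool down, tool x at bearing xb
    b=np.radians(xb); x=np.array([np.cos(b),np.sin(b),0]);y=np.array([0,0,-1.]);return np.c_[x,y,np.cross(x,y)]
def go(xy,z,xb,s=None):
    s=s or ctrl.read_state(); A=R.from_rotvec(s['ee_rot']).as_matrix()
    return np.round(1e3*A.T@(np.append(xy,z)-s['eef_pos']),1),np.round(np.degrees(R.from_matrix(A.T@frame(xb)).as_rotvec()),1)
E
python3 - <<'E'
from h import *
s=ctrl.read_state();A=R.from_rotvec(s['ee_rot']).as_matrix();print(A.round(2))
for xb in(-45,135,45,-135):print(xb,*go(polar(.12,-45),.2,xb))
W=[]
for n in("scene","side"):
    p=viewer.capture(n);v,u=np.nonzero(p['depth']>0);W.append(world(p,u,v,p['depth'][v,u]))
W=np.hstack(W);W=W[:,(W[0]>.1)&(W[0]<.95)&(abs(W[1])<.75)]
for x in np.arange(.1,.95,.1):
    print(round(x,1),[int(1000*max(W[2,(abs(W[0]-x-.05)<.05)&(abs(W[1]-y-.05)<.05)],default=0)) for y in np.arange(-.7,.7,.1)])
E
```

```text
[[ 0.92  0.    0.38]
 [-0.38 -0.    0.92]
 [ 0.   -1.   -0.  ]]
-45 [ 618.9    1.4 -759.7] [ 0.  22.6  0. ]
135 [ 618.9    1.4 -759.7] [   0.  -157.4   -0. ]
45 [ 618.9    1.4 -759.7] [  0.  -67.4   0. ]
-135 [ 618.9    1.4 -759.7] [ -0.  112.6   0. ]
0.1 [-809, -807, -812, 0, 0, 4, 304, 306, 0, 0, 0, 0, 0, 0]
0.2 [4, 63, 60, 73, 33, 47, 44, 89, 58, 61, 0, 0, 0, 0]
0.3 [25, 64, 61, 107, 117, 50, 86, 88, 88, 60, 86, 0, 0, 0]
0.4 [82, 75, 42, 120, 151, 147, 69, 56, 58, 55, 52, 43, 41, 0]
0.5 [216, 215, 213, 93, 145, 93, 60, 75, 72, 56, 36, 43, 41, 25]
0.6 [216, 216, 214, 39, 64, 339, 334, 68, 84, 131, 130, 27, 125, 126]
0.7 [363, 325, 314, 335, 347, 348, 323, 18, 74, 117, 0, 65, 126, 125]
0.8 [364, 418, 413, 408, 403, 397, 392, 11, 75, 75, 40, 65, 126, 348]
0.9 [63, 65, 405, 373, 73, 74, 36, 30, 0, 0, 1, 0, 68, 298]
```

Run:
```python
from h import *
W=[]
for n in("scene","side"):
    p=viewer.capture(n);v,u=np.nonzero(p['depth']>0);W.append(world(p,u,v,p['depth'][v,u]))
W=np.hstack(W);print('      ',[int(round(1e3*y)) for y in np.arange(-.54,-.08,.02)])
for x in np.arange(.38,.72,.02):
    print(round(x,2),[int(1000*max(W[2,(abs(W[0]-x)<.01)&(abs(W[1]-y)<.01)],default=0)) for y in np.arange(-.54,-.08,.02)])
p=viewer.capture('side');cv2.imwrite('pics/s.png',cv2.cvtColor(p['image'],4))
```

```text
[-540, -520, -500, -480, -460, -440, -420, -400, -380, -360, -340, -320, -300, -280, -260, -240, -220, -200, -180, -160, -140, -120, -100]
0.38 [7, 17, 20, 3, 2, 3, 2, 3, 2, 2, 2, 82, 95, 107, 102, 85, 2, 19, 20, 3, 3, 2, 3]
0.4 [2, 3, 3, 38, 39, 3, 2, 2, 90, 92, 91, 107, 116, 120, 117, 116, 85, 13, 19, 2, 3, 2, 1]
0.42 [70, 71, 72, 40, 40, 41, 1, 1, 90, 91, 91, 116, 122, 123, 122, 117, 104, 2, 19, 2, 2, 9, 50]
0.44 [70, 66, 40, 39, 0, 41, 1, 1, 1, 0, 83, 116, 120, 122, 144, 144, 108, 2, 2, 2, 11, 51, 52]
0.46 [49, 49, 39, 40, 40, 41, 0, 1, 1, 0, 82, 115, 117, 120, 145, 144, 140, 2, 2, 30, 32, 51, 52]
0.48 [75, 75, 2, 2, 3, 3, 0, 1, 1, 86, 92, 93, 114, 115, 114, 145, 151, 148, 53, 29, 31, 60, 59]
0.5 [49, 47, 2, 2, 2, 2, 1, 1, 1, 92, 92, 92, 70, 24, 0, 143, 147, 148, 54, 12, 92, 92, 61]
0.52 [2, 3, 2, 2, 2, 1, 0, 0, 91, 93, 92, 87, 67, 61, 62, 61, 0, 52, 51, 2, 91, 92, 59]
0.54 [3, 1, 2, 2, 2, 1, 0, 0, 69, 92, 63, 46, 70, 12, 60, 61, 80, 86, 92, 93, 12, 2, 2]
0.56 [3, 1, 2, 3, 0, 3, 0, 6, 49, 49, 40, 11, 68, 61, 67, 74, 80, 86, 92, 93, 2, 3, 2]
0.58 [33, 30, 31, 213, 212, 2, 1, 10, 49, 43, 44, 48, 69, 67, 67, 72, 77, 51, 2, 2, 2, 2, 3]
0.6 [33, 214, 214, 212, 212, 213, 212, 24, 30, 36, 41, 45, 67, 68, 45, 45, 48, 50, 81, 81, 2, 2, 2]
0.62 [215, 215, 209, 208, 209, 212, 213, 21, 25, 1, 2, 0, 44, 46, 45, 45, 45, 47, 81, 83, 2, 2, 2]
0.64 [216, 214, 206, 207, 209, 210, 213, 2, 2, 1, 3, -2, 0, 43, 40, 1, -817, 1, 79, 80, 2, 1, 2]
0.66 [217, 213, 207, 208, 208, 210, 214, 3, 1, 3, 2, 1, 1, 1, 2, 1, 20, 21, 9, 2, 1, 2, 2]
0.68 [213, 215, 209, 209, 210, 211, 213, 2, 1, 1, 2, 9, 19, 21, 21, 22, 27, 29, 22, 1, 3, 1, 324]
0.7 [34, 213, 215, 213, 214, 213, 210, 3, 21, 21, 21, 22, 22, 22, 21, 22, 297, 296, 338, 343, 347, 343, 337]
```

View pics/s.png

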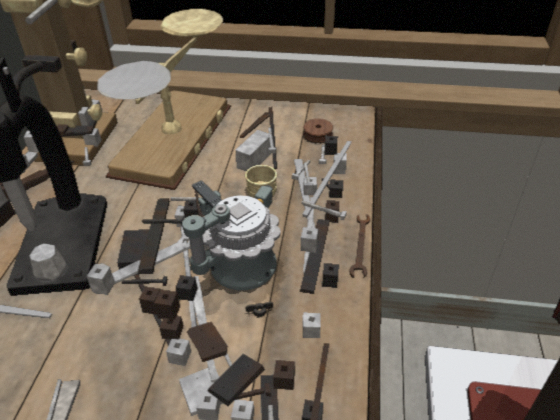

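The side view shows the jig at about (240,240), the scale pan at (130,75) and the black press at left. The scale pan comes no nearer than about 0.1 m to the pawl. I'm moving above the pawl tail.

Call:
jog_arm([
  [[619, -20, -760], [0, -157.4, 0], 1],
  [[619, -20, -760], [0, -157.4, 0], 1],
  [[619, -20, -760], [0, -157.4, 0], 1],
  [[619, -20, -760], [0, -157.4, 0], 1],
  [[619, -20, -760], [0, -157.4, 0], 1],
], newtons=40)

```text
clock: 2.17
eef_pos: [0.324, 0.2963, 0.2081]
ee_rot: [-1.536, -0.386, 0.384]
ft_force: [1.2, -0.6, 0.3]
finger_gap: 0.0001
```

```bash
python3 -c "
from h import *
print(ctrl.read_state()['joint_positions'],ctrl.read_state()['eef_pos'],*go(polar(.12,-45),.2,135))"
```

```text
[ 5.61036966e-01 -2.47552409e-01  1.97704898e+00 -2.31713310e-04
  1.41117403e+00 -1.50091276e+00] [0.32401421 0.2963412  0.20805532] [-136.2    8.  -671.9] [ 1.000e-01 -1.069e+02  0.000e+00]
```

```bash
python3 -c "
from h import *
print(*go(polar(.12,-45),.2,-45))"
```

```text
[-136.2    8.  -671.9] [-0.  73.1  0.1]
```

Call:
jog_arm([
  [[-136, -12, -672], [0, 73.1, 0], 1],
  [[-136, -12, -672], [0, 73.1, 0], 1],
  [[-136, -12, -672], [0, 73.1, 0], 1],
  [[-136, -12, -672], [0, 73.1, 0], 1],
  [[-136, -12, -672], [0, 73.1, 0], 1],
])

```text
clock: 2.8
eef_pos: [0.4122, -0.0038, 0.2139]
ee_rot: [-1.541, 0.358, -0.361]
ft_force: [1.2, -0.3, -0.1]
finger_gap: 0.0001
```

```bash
python3 -c "
from h import *
print(ctrl.read_state()['joint_positions'],*go(polar(.12,-45),.15,-45))"
```

```text
[-2.01336699e-01 -3.27064885e-01  2.02835606e+00  2.03119961e-04
  1.43845029e+00 -1.31385805e+00] [ 255.    64.1 -271.7] [-0.1 18.7  0.1]
```

Call:
jog_arm([
  [[255, -5, -272], [0, 18.7, 0], 1],
  [[255, -5, -272], [0, 18.7, 0], 1],
  [[255, -5, -272], [0, 18.7, 0], 1],
  [[255, -5, -272], [0, 18.7, 0], 1],
  [[255, -5, -272], [0, 18.7, 0], 1],
])

```text
clock: 3.42
eef_pos: [0.5049, -0.3023, 0.2176]
ee_rot: [-1.484, 0.608, -0.609]
ft_force: [1.6, 0.3, 0.4]
finger_gap: -0.0002
```

Call:
jog_arm([
  [[0, 0, 0], [0, 0, 0], 1],
])

```text
clock: 3.55
eef_pos: [0.5043, -0.304, 0.216]
ee_rot: [-1.483, 0.613, -0.611]
ft_force: [0.2, 1.2, 0.4]
finger_gap: -0.0002
```

```bash
python3 -c "
from h import *
print(ctrl.read_state()['joint_positions'],*go(polar(.12,-45),.12,-45))
a=viewer.capture('wrist')['image'];b=viewer.capture('side')['image'][100:310,140:420]
cv2.imwrite('pics/w.png',np.hstack([a[:420,70:490],cv2.resize(b,(380,285))[:420] if 0 else cv2.copyMakeBorder(cv2.resize(b,(380,285)),0,135,0,0,0)])[:,:,::-1])"
```

```text
[-6.75937629e-01  1.26663046e-01  1.60536449e+00 -7.18214232e-04
  1.41096091e+00 -1.46406419e+00] [ 51.5  95.9 -28.2] [ 0.   0.2 -0.1]
```

View pics/w.png

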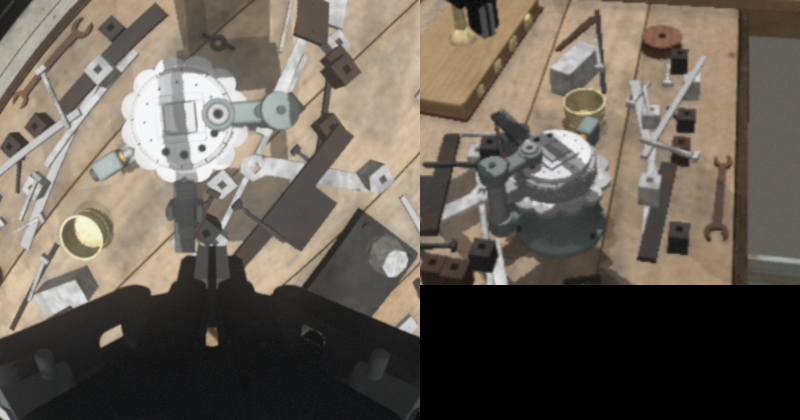

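The wrist view shows the pawl at (185,215), straight below the dial centre at (183,120), and the fingertips at (213,265) are 28 mm to the side. That agrees with the computed shift.

Call:
jog_arm([
  [[51.5, 30, -28], [0, 0, 0], 1],
  [[51.5, 96, -28], [0, 0, 0], 1],
  [[51.5, 96, -28], [0, 0, 0], 1],
  [[51.5, 117, -28], [0, 0, 0], 1],
  [[51.5, 120, -28], [0, 0, 0], 1],
])

```text
clock: 4.28
eef_pos: [0.5218, -0.3555, 0.098]
ee_rot: [-1.484, 0.607, -0.608]
ft_force: [-0.5, 0.4, 0.1]
finger_gap: 0.0
```

Call:
jog_arm([
  [[0, 4, 0], [0, 0, 0], 1],
  [[0, 6, 0], [0, 0, 0], 1],
  [[0, 8, 0], [0, 0, 0], 1],
  [[0, 10, 0], [0, 0, 0], 1],
])

```text
clock: 4.78
eef_pos: [0.5216, -0.3564, 0.0877]
ee_rot: [-1.484, 0.608, -0.609]
ft_force: [0.1, -0.0, -0.6]
finger_gap: 0.0002
```

Call:
jog_arm([
  [[-1, 2, 3], [0, 0, 0], 1],
  [[-1, 4, 3], [0, 0, 0], 1],
  [[-1, 4, 3], [0, 0, 0], 1],
])

```text
clock: 5.15
eef_pos: [0.5228, -0.3532, 0.0831]
ee_rot: [-1.484, 0.609, -0.608]
ft_force: [-0.0, 0.2, -0.0]
finger_gap: -0.0004
```

Call:
jog_arm([
  [[0, 2, 0], [0, 0, 0], 1],
  [[0, 3, 0], [0, 0, 0], 1],
  [[0, 3, 0], [0, 0, 0], 1],
])

```text
clock: 5.52
eef_pos: [0.5228, -0.3534, 0.0803]
ee_rot: [-1.484, 0.609, -0.608]
ft_force: [0.1, 0.7, 0.1]
finger_gap: 0.0001
```

```bash
python3 -c "
from h import *
print(*go(polar(.12,-45),.12,-45))
a=viewer.capture('wrist')['image'];p=viewer.capture('side');b=p['image'][160:270,150:310]
print(proj(p,np.append(polar(.12,-45),.091)),proj(p,ctrl.read_state()['eef_pos']))
cv2.imwrite('pics/w2.png',np.hstack([cv2.resize(a[120:330,170:380],(400,400)),cv2.copyMakeBorder(cv2.resize(b,(400,275)),0,125,0,0,0)])[:,:,::-1])"
```

```text
[  3.5 -39.7  -6.3] [ 0.   0.4 -0. ]
(np.float64(199.24734781354107), np.float64(184.42869658972887)) (np.float64(197.70938461866425), np.float64(191.85147826949196))
```

View pics/w2.png

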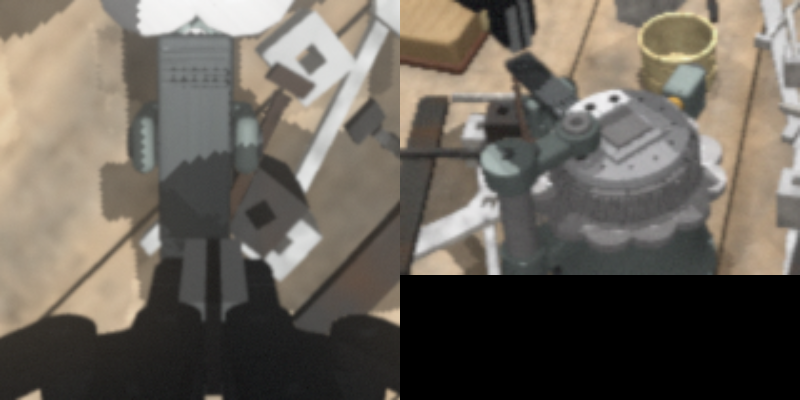

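```bash
python3 -c "
from h import *
p=viewer.capture('side');q=viewer.capture('scene')
S=ctrl.read_state()['eef_pos'];print(proj(p,S),proj(q,S))
u,v=map(int,proj(q,S))
cv2.imwrite('pics/z.png',np.hstack([cv2.resize(p['image'][145:225,160:240],(400,400),interpolation=2),cv2.resize(q['image'][v-45:v+35,u-40:u+40],(400,400),interpolation=2)])[:,:,::-1]);print(u,v)
for pp in(p,q):
  d=pp['depth'];v,u=np.nonzero(d>0);w=world(pp,u,v,d[v,u]);r=w[:2]-C[:,None];
  rad=(r[0]-r[1])/2**.5;t=(r[0]+r[1])/2**.5
  for lo in np.arange(.06,.15,.01):
    m=(rad>lo)&(rad<lo+.01)&(abs(t)<.02)&(w[2]>.05)&(w[2]<.15)
    print(round(lo,2),m.sum(),np.round(np.percentile(w[2,m],[5,50,95]),3) if m.any() else '',np.round(np.percentile(t[m],[5,95]),3) if m.any() else '')
"
```

```text
(np.float64(197.68501630315507), np.float64(191.83640182748115)) (np.float64(326.3524850283676), np.float64(194.47882030101468))
326 194
0.06 48 [0.087 0.091 0.092] [-0.008  0.009]
0.07 69 [0.069 0.09  0.092] [-0.008  0.011]
0.08 194 [0.063 0.082 0.091] [-0.016  0.018]
0.09 99 [0.068 0.089 0.092] [-0.015  0.018]
0.1 270 [0.06  0.126 0.147] [-0.006  0.018]
0.11 187 [0.06  0.12  0.146] [-0.008  0.018]
0.12 103 [0.056 0.09  0.136] [-0.008  0.019]
0.13 9 [0.062 0.067 0.082] [0.001 0.012]
0.14 0  
0.06 82 [0.059 0.07  0.091] [-0.013  0.006]
0.07 92 [0.058 0.07  0.091] [-0.012  0.007]
0.08 134 [0.059 0.075 0.09 ] [-0.019  0.009]
0.09 84 [0.058 0.082 0.09 ] [-0.019  0.005]
0.1 160 [0.061 0.118 0.145] [-0.011  0.01 ]
0.11 163 [0.055 0.119 0.145] [-0.011  0.009]
0.12 105 [0.053 0.089 0.143] [-0.011  0.008]
0.13 12 [0.058 0.065 0.068] [-0.003  0.009]
0.14 0
```

View pics/z.png

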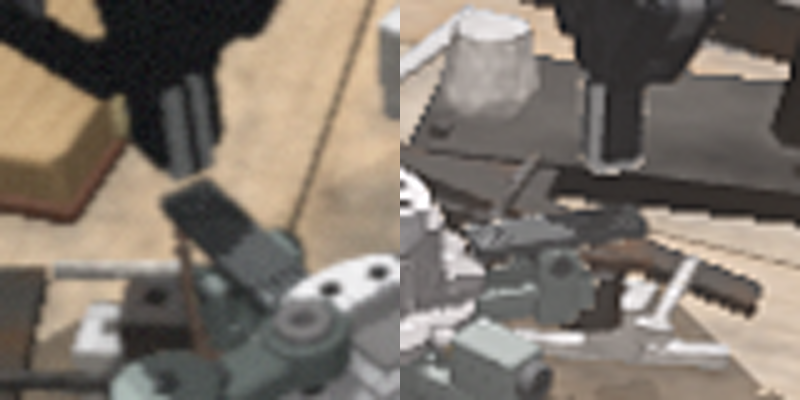

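```bash
python3 -c "
from h import *
S=ctrl.read_state();e=S['eef_pos'];print(e,S['finger_gap'])
A=R.from_rotvec(S['ee_rot']).as_matrix()
for n in('side','scene'):
  pp=viewer.capture(n);d=pp['depth'];v,u=np.nonzero(d>0);w=world(pp,u,v,d[v,u]);l=(A.T@(w-e[:,None]))*1e3
  for lo in range(-70,20,5):
    m=(l[1]>lo)&(l[1]<=lo+5)&(abs(l[0])<30)&(abs(l[2])<30)
    if m.sum()>3: print(n,lo,m.sum(),np.round(np.percentile(l[:,m],[3,97],axis=1).T.ravel()))
"
```

```text
[ 0.52294838 -0.35346947  0.08054357] -0.00010798785516190205
side -70 36 [-12.  -5. -70. -65. -10.  12.]
side -65 52 [-12.   5. -65. -60. -14.  12.]
side -60 45 [-12.   4. -59. -55. -13.  12.]
side -55 49 [-12.   7. -55. -50. -15.  12.]
side -50 47 [-12.   5. -50. -45. -14.  12.]
side -45 46 [-12.   5. -45. -40. -13.  12.]
side -40 35 [-12.   4. -40. -35. -13.  11.]
side -35 9 [-10.  -4. -34. -31.  -5.   5.]
side -15 119 [-28.   9. -13. -10. -15.   3.]
side -10 121 [-29.  12. -10.  -5. -22.   9.]
side -5 26 [-29.  -7.  -5.  -1. -25.  12.]
side 5 8 [-30. -22.   5.   9.  -3.  11.]
side 10 62 [-29.  18.  10.  15.  -5.  15.]
side 15 19 [-25.  10.  16.  20.   1.  26.]
scene -70 17 [-11.   6. -70. -66. -16.   7.]
scene -65 32 [-11.   7. -65. -60. -17.   5.]
scene -60 39 [-11.  12. -60. -55. -16.   4.]
scene -55 29 [-11.   8. -54. -50. -16.   5.]
scene -50 30 [-12.   7. -50. -45. -16.   2.]
scene -45 35 [-11.   7. -45. -40. -17.   2.]
scene -40 22 [-11.   6. -40. -35. -16.   2.]
scene -35 22 [-10.  11. -35. -30.  -9.   0.]
scene -15 9 [-26.   7. -11. -10. -17.  -4.]
scene -10 127 [-29.  11. -10.  -5. -19.   1.]
scene -5 39 [-29.   9.  -5.  -1. -27. -14.]
scene 0 10 [-29. -21.   1.   5. -26. -23.]
scene 5 9 [-29. -21.   6.   9. -25. -23.]
scene 10 54 [-29.  17.  11.  15. -25.   6.]
scene 15 40 [-27.  18.  15.  20. -26.   3.]
```

```bash
python3 -c "
from h import *
S=ctrl.read_state();e=S['eef_pos']
A=R.from_rotvec(S['ee_rot']).as_matrix()
for n in('side','scene'):
  pp=viewer.capture(n);d=pp['depth'];v,u=np.nonzero(d>0);w=world(pp,u,v,d[v,u]);l=(A.T@(w-e[:,None]))*1e3
  for lo in range(-230,-25,10):
    m=(l[1]>lo)&(l[1]<=lo+10)&(abs(l[0])<100)&(abs(l[2])<100)&(w[2]>.1)
    if m.sum()>3: print(n,lo,m.sum(),np.round(np.percentile(l[:,m],[3,97],axis=1).T.ravel()))
p=viewer.capture('wrist');print({k:p[k] for k in('fx','cx','cy')},(A.T@(np.linalg.inv(p['camera_from_world'])[:3,3]-e)).round(3),(A.T@np.linalg.inv(p['camera_from_world'])[:3,:3]).round(2))
"
```

```text
side -230 439 [ -39.    7. -230. -220.  -29.   38.]
side -220 144 [ -38.   -6. -220. -210.  -17.   35.]
side -210 488 [ -36.   12. -209. -200.  -31.   34.]
side -200 351 [ -38.    7. -200. -190.  -26.   35.]
side -190 330 [ -37.    2. -190. -180.  -26.   36.]
side -180 316 [ -37.    2. -180. -170.  -27.   36.]
side -170 297 [ -37.    4. -170. -160.  -27.   36.]
side -160 84 [ -35.    6. -160. -150.   -5.   37.]
side -150 198 [ -12.    6. -149. -140.  -38.   39.]
side -140 396 [ -20.    5. -140. -130.  -39.   43.]
side -130 460 [ -19.    9. -130. -120.  -58.   59.]
side -120 379 [ -17.   -0. -120. -110.  -57.   59.]
side -110 294 [ -18.    6. -110. -100.  -51.   49.]
side -100 242 [ -17.    9. -100.  -90.  -44.   41.]
side -90 309 [-13.  10. -90. -80. -38.  32.]
side -80 140 [-13.  -4. -80. -71. -29.  26.]
side -70 84 [-12.   1. -69. -60. -14.  12.]
side -60 96 [-12.   5. -59. -50. -14.  12.]
side -50 91 [-12.   5. -50. -41. -14.  12.]
side -40 225 [-100.   -5.  -39.  -33.  -36.    9.]
scene -230 286 [ -39.   27. -229. -220.  -41.   -1.]
scene -220 165 [ -38.   22. -220. -210.  -41.  
[... 432 characters left out ...]
ene -130 189 [ -19.    9. -129. -120.  -61.   52.]
scene -120 194 [ -17.   10. -120. -110.  -64.   52.]
scene -110 147 [ -17.    9. -110. -100.  -57.   48.]
scene -100 141 [ -16.   10. -100.  -91.  -49.   39.]
scene -90 110 [-12.   9. -89. -80. -41.  33.]
scene -80 74 [-13.  10. -80. -70. -34.  23.]
scene -70 49 [-11.   6. -69. -60. -17.   7.]
scene -60 66 [-11.  11. -60. -50. -16.   3.]
scene -50 65 [-11.   7. -50. -40. -17.   3.]
scene -40 195 [-100.    6.  -39.  -31.  -39.   22.]
scene -30 77 [-100.  -73.  -29.  -21.  -47.   -8.]
{'fx': 325.19226210127806, 'cx': 281.55538848174, 'cy': 208.4133266889052} [-0.065 -0.172 -0.   ] [[-0.    0.97  0.26]
 [-0.   -0.26  0.97]
 [ 1.    0.    0.  ]]
```

The picture shows both fingertips clearly above the pawl, at (190,175) and (615,165). The depth data put the real tip about 32 mm short of the reported TCP, which fits the zero force. I'll apply that offset and keep pressing.

Call:
jog_arm([
  [[3.5, 8, -5], [0, 0, 0], 1],
  [[3.5, 16, -5], [0, 0, 0], 1],
  [[3.5, 20, -5], [0, 0, 0], 1],
  [[3.5, 22, -5], [0, 0, 0], 1],
  [[3.5, 24, -5], [0, 0, 0], 1],
])

```text
clock: 6.6
eef_pos: [0.5221, -0.36, 0.0569]
ee_rot: [-1.485, 0.608, -0.609]
ft_force: [-0.9, -2.4, 3.1]
finger_gap: 0.0005
```

Call:
jog_arm([
  [[0, 2, 0], [0, 0, 0], 1],
  [[0, 4, 0], [0, 0, 0], 1],
  [[0, 4, 0], [0, 0, 0], 1],
])

```text
clock: 6.98
eef_pos: [0.5225, -0.3602, 0.0531]
ee_rot: [-1.485, 0.607, -0.61]
ft_force: [1.1, -5.0, 3.3]
finger_gap: 0.0
```

Call:
jog_arm([
  [[0, 2, 0], [0, 0, 0], 1],
  [[0, 3, 0], [0, 0, 0], 1],
  [[0, 3, 0], [0, 0, 0], 1],
])

```text
clock: 7.35
eef_pos: [0.5227, -0.3605, 0.0526]
ee_rot: [-1.485, 0.607, -0.61]
ft_force: [-4.4, -0.4, 17.2]
finger_gap: -0.0001
```

Call:
jog_arm([
  [[0, -60, 0], [0, 0, 0], 1],
  [[0, -105, 0], [0, 0, 0], 1],
  [[0, -105, 0], [0, 0, 0], 1],
])

```text
clock: 7.72
eef_pos: [0.5239, -0.3602, 0.1589]
ee_rot: [-1.485, 0.603, -0.613]
ft_force: [0.3, -0.8, -0.6]
finger_gap: 0.0001
```

```bash
python3 -c "
from h import *
p=viewer.capture('side')
d=p['depth'];v,u=np.nonzero(d>0);w=world(p,u,v,d[v,u]);r=w[:2]-C[:,None];rad=(r[0]-r[1])/2**.5;t=(r[0]+r[1])/2**.5
for lo in np.arange(.06,.14,.01):
    m=(rad>lo)&(rad<lo+.01)&(abs(t)<.008)&(w[2]>.06)&(w[2]<.11)
    if m.any(): print(round(lo,2),m.sum(),np.median(w[2,m]).round(3))
print(ctrl.read_state()['eef_pos'],*go(polar(.080,197),.15,-163))"
```

```text
0.06 59 0.098
0.07 35 0.096
0.08 59 0.072
0.09 30 0.09
0.1 22 0.086
0.11 30 0.083
0.12 30 0.08
[ 0.52249057 -0.35914699  0.1558372 ] [-158.4    5.5  -71.5] [-1.000e-01  1.184e+02  0.000e+00]
```

Call:
jog_arm([
  [[-158, 0, -71], [0, 118.4, 0], 1],
  [[-158, 0, -71], [0, 118.4, 0], 1],
  [[-158, 0, -71], [0, 118.4, 0], 1],
  [[-158, 0, -71], [0, 118.4, 0], 1],
  [[-158, 0, -71], [0, 118.4, 0], 1],
])

```text
clock: 8.4
eef_pos: [0.3578, -0.297, 0.152]
ee_rot: [-1.133, 1.324, -1.316]
ft_force: [-0.6, 0.3, -0.6]
finger_gap: 0.0001
```

```bash
python3 -c "
from h import *
print(ctrl.read_state()['joint_positions'],ctrl.read_state()['eef_pos'],*go(polar(.080,197),.15,-163))"
```

```text
[-8.63123932e-01 -1.24311006e-01  1.97902711e+00  6.26169511e-04
  1.29183715e+00 -7.11505811e-01] [ 0.35778914 -0.29697986  0.15200413] [1.6 2.  2. ] [ 0.3 64.3 -0.1]
```

Call:
jog_arm([
  [[1, 2, 1], [0, 63.7, 0], 1],
  [[1, 2, 1], [0, 63.7, 0], 1],
  [[1, 2, 1], [0, 63.7, 0], 1],
  [[1, 2, 1], [0, 63.7, 0], 1],
  [[1, 2, 1], [0, 63.7, 0], 1],
])

```text
clock: 9.02
eef_pos: [0.3591, -0.2982, 0.1498]
ee_rot: [-0.482, 1.958, -1.948]
ft_force: [-0.1, 0.3, 1.6]
finger_gap: -0.0002
```

Call:
jog_arm([
  [[0, 0, 0], [0, 10.2, 0], 1],
  [[0, 0, 0], [0, 10.2, 0], 1],
])

```text
clock: 9.28
eef_pos: [0.3593, -0.2985, 0.1501]
ee_rot: [-0.325, 2.059, -2.049]
ft_force: [0.3, -0.2, 0.0]
finger_gap: -0.0001
```

```bash
python3 -c "
from h import *
s=ctrl.read_state();print(s['eef_pos'],*go(polar(.080,197),.06,-163))
e=s['eef_pos'];A=R.from_rotvec(s['ee_rot']).as_matrix()
for n in('side','scene'):
  pp=viewer.capture(n);d=pp['depth'];v,u=np.nonzero(d>0);w=world(pp,u,v,d[v,u]);l=(A.T@(w-e[:,None]))*1e3
  for lo in range(-60,-15,5):
    m=(l[1]>lo)&(l[1]<=lo+5)&(abs(l[0])<30)&(abs(l[2])<30)
    if m.sum()>3: print(n,lo,m.sum(),np.round(np.percentile(l[:,m],[3,97],axis=1).T.ravel()))
"
```

```text
[ 0.35927005 -0.29850667  0.15014561] [-0.2 90.1  0.9] [0.3 0.9 0.1]
side -60 54 [-10.  11. -60. -55. -14.   3.]
side -55 47 [-10.  10. -55. -50. -14.   4.]
side -50 45 [-10.  11. -50. -45. -14.   2.]
side -45 49 [-10.  11. -45. -41. -13.   2.]
side -40 31 [-10.  11. -40. -35. -12.   5.]
side -35 26 [ -9.  11. -35. -30.  -6.  -0.]
scene -60 55 [ -0.  13. -60. -55. -12.  14.]
scene -55 50 [  3.  14. -55. -50. -12.  14.]
scene -50 50 [  3.  13. -50. -45. -12.  14.]
scene -45 48 [ -1.  13. -45. -40. -12.  14.]
scene -40 42 [  7.  13. -40. -35. -10.  13.]
scene -35 19 [ 10.  12. -35. -31.  -5.   8.]
```

Call:
jog_arm([
  [[0, 60, 0], [0, 0, 0], 1],
  [[0, 88, 0], [0, 0, 0], 1],
  [[0, 88, 0], [0, 0, 0], 1],
  [[-15, 88, 0], [0, 0, 0], 1],
  [[-19, 88, 0], [0, 0, 0], 1],
])

```text
clock: 10.0
eef_pos: [0.3807, -0.2953, 0.0665]
ee_rot: [-0.32, 2.049, -2.055]
ft_force: [1.2, -0.2, -0.6]
finger_gap: 0.0001
```

Call:
jog_arm([
  [[-1.5, 0, 0], [0, 0, 0], 1],
  [[-3, 0, 0], [0, 0, 0], 1],
  [[-3, 0, 0], [0, 0, 0], 1],
])

```text
clock: 10.38
eef_pos: [0.3814, -0.2936, 0.0647]
ee_rot: [-0.321, 2.054, -2.054]
ft_force: [0.8, -0.4, -0.8]
finger_gap: 0.0002
```

Call:
jog_arm([
  [[-1, 1, 0], [0, 0, 0], 1],
  [[-1, 1, 0], [0, 0, 0], 1],
])

```text
clock: 10.62
eef_pos: [0.3821, -0.2931, 0.0633]
ee_rot: [-0.321, 2.055, -2.054]
ft_force: [-0.5, 1.1, 0.7]
finger_gap: -0.0
```

Call:
jog_arm([
  [[-1, 0, 0], [0, 0, 0], 1],
  [[-1, 0, 0], [0, 0, 0], 1],
])

```text
clock: 10.88
eef_pos: [0.3824, -0.293, 0.0633]
ee_rot: [-0.323, 2.055, -2.054]
ft_force: [-5.0, -1.5, 1.9]
finger_gap: 0.0003
```

Call:
jog_arm([
  [[-0.8, 0, 0], [0, 0, 0], 1],
  [[-0.9, 0, -2.9], [0, 3, 0], 1],
  [[-1.1, 0, -5.8], [0, 6, 0], 1],
  [[-1.5, 0, -8.7], [0, 9, 0], 1],
  [[-2.0, 0, -11.6], [0, 12, 0], 1],
])

```text
clock: 11.5
eef_pos: [0.3796, -0.2815, 0.0633]
ee_rot: [-0.112, 2.172, -2.172]
ft_force: [-10.8, -1.2, 4.9]
finger_gap: -0.0001
```

```bash
python3 -c "
from h import *
s=ctrl.read_state();f=s['ft_force'];d=s['eef_pos'][:2]-C;r=np.hypot(*d);print(r,np.degrees(np.arctan2(d[1],d[0])),'radial',f[:2]@d/r,'tang ccw',(d[0]*f[1]-d[1]*f[0])/r,f[2])
p=viewer.capture('scene');print(viewer.outline_of('next_spot',p)[:1] and 0)
q=viewer.capture('wrist')
cv2.imwrite('pics/t.png',np.hstack([cv2.resize(p['image'][150:250,215:335],(400,333)),cv2.resize(q['image'][60:300,140:428],(400,333))])[:,:,::-1])"
```

```text
0.05667281249945959 -173.89437588226951 radial 10.839948009325179 tang ccw 0.08285093585630889 4.893393409889191
0
```

View pics/t.png

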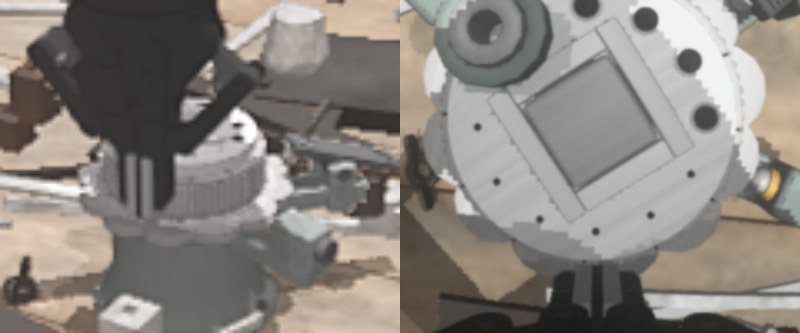

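The left view shows the fingertips on the knurled rim at (140,185). The right view shows the flange holes at (586,8), (645,20), (688,60) and (704,117), so the dial angle can be measured from the wrist camera.

```bash
cat >> h.py <<'E'
def dial():
    p=viewer.capture('wrist');M=p['camera_from_world']
    g=cv2.cvtColor(p['image'],7).astype('f4')
    T=np.arange(0,360,.5);prof=[]
    for rr in(.029,.030,.031,.032,.033):
        t=np.radians(T);P=np.c_[C[0]+rr*np.cos(t),C[1]+rr*np.sin(t),np.full_like(t,.115),np.ones_like(t)]@M.T
        th=np.arctan2(np.hypot(P[:,0],P[:,1]),P[:,2]);k=p['fx']*th/np.hypot(P[:,0],P[:,1])
        prof.append(cv2.remap(g,(P[:,0]*k+p['cx']).astype('f4'),(P[:,1]*k+p['cy']).astype('f4'),1).ravel())
    m=np.mean(prof,0);dark=m<90;n,l=cv2.connectedComponents(dark.astype('u1')[None])
    print('dark arcs',[(T[l[0]==i].min(),T[l[0]==i].max()) for i in range(1,n)])
    from scipy.signal import medfilt
    h=np.clip(cv2.blur(m[None],(41,1))[0]-m,0,40)
    print('phase', [(a,round(float(h[np.abs((T-a+15)%30-15)<2].sum()))) for a in range(0,30,2)])
    s=ctrl.read_state();f=s['ft_force'];d=s['eef_pos'][:2]-C;r=np.hypot(*d)
    print('r',r.round(4),'b',np.degrees(np.arctan2(d[1],d[0])).round(1),'rad',(f[:2]@d/r).round(1),'tan',((d[0]*f[1]-d[1]*f[0])/r).round(1),f[2].round(1))
E
python3 -c "
from h import *
dial()"
```

```text
dark arcs [(np.float64(5.5), np.float64(14.5)), (np.float64(29.5), np.float64(30.5)), (np.float64(275.5), np.float64(283.0)), (np.float64(308.0), np.float64(312.5)), (np.float64(336.5), np.float64(344.5))]
phase [(0, 285), (2, 219), (4, 790), (6, 2062), (8, 1932), (10, 1355), (12, 1296), (14, 1202), (16, 521), (18, 85), (20, 107), (22, 67), (24, 11), (26, 3), (28, 125)]
r 0.0567 b -174.3 rad 11.2 tan 0.2 4.9
```

Call:
jog_arm([
  [[-0.1, 0, -3.9], [0, 4, 0], 1],
  [[-0.5, 0, -7.7], [0, 8, 0], 1],
  [[-1.2, 0, -11.6], [0, 12, 0], 1],
  [[-2.1, 0, -15.3], [0, 16, 0], 1],
  [[-2.7, 0, -17.2], [0, 18, 0], 1],
])

```text
clock: 12.32
eef_pos: [0.3802, -0.2629, 0.0632]
ee_rot: [-0.221, -2.107, 2.104]
ft_force: [-12.8, 1.0, 7.7]
finger_gap: 0.0001
```

```bash
python3 -c "
from h import *
dial()"
```

```text
dark arcs [(np.float64(17.5), np.float64(26.0)), (np.float64(30.0), np.float64(31.5))]
phase [(0, 133), (2, 167), (4, 109), (6, 58), (8, 9), (10, 36), (12, 142), (14, 340), (16, 1349), (18, 2364), (20, 1869), (22, 1389), (24, 1232), (26, 695), (28, 124)]
r 0.0573 b 167.2 rad 12.0 tan 1.6 9.8
```

Call:
jog_arm([
  [[0, 0, -2], [0, 2, 0], 1],
  [[0, 0, -2], [0, 2, 0], 1],
  [[3, 0, -2], [0, 2, 0], 1],
  [[20, 0, -2], [0, 2, 0], 1],
  [[25, 0, -2], [0, 2, 0], 1],
])

```text
clock: 13.0
eef_pos: [0.3584, -0.2563, 0.0634]
ee_rot: [-0.262, -2.09, 2.089]
ft_force: [-0.8, 0.5, -0.6]
finger_gap: -0.0
```

```bash
python3 -c "
from h import *
dial();print(*go(polar(.069,-45),.125,-45))"
```

```text
dark arcs [(np.float64(19.5), np.float64(25.5)), (np.float64(64.0), np.float64(70.5))]
phase [(0, 141), (2, 163), (4, 139), (6, 195), (8, 249), (10, 201), (12, 71), (14, 52), (16, 729), (18, 2193), (20, 2282), (22, 1591), (24, 1365), (26, 901), (28, 281)]
r 0.0801 b 166.1 rad 0.6 tan 0.2 0.2
[-139.5  -61.6   34.7] [  -0.  -149.2   -0. ]
```

Call:
jog_arm([
  [[0, -60, 0], [0, 0, 0], 1],
  [[0, -92, 0], [0, 0, 0], 1],
  [[-139.5, -92, 34.7], [0, -149.2, 0], 1],
  [[-139.5, -92, 34.7], [0, -149.2, 0], 1],
  [[-139.5, -92, 34.7], [0, -149.2, 0], 1],
])

```text
clock: 13.68
eef_pos: [0.4882, -0.3257, 0.1549]
ee_rot: [-0.33, 2.047, -2.048]
ft_force: [-0.6, 0.4, -0.9]
finger_gap: -0.0001
```

```bash
python3 -c "
from h import *
print(ctrl.read_state()['joint_positions'],*go(polar(.069,-45),.155,-45))"
```

```text
[-7.23119523e-01  1.66004888e-01  1.67819826e+00  7.38912081e-04
  1.29630460e+00  5.26684629e-01] [ 2.8 -0.1 -2.5] [-1.000e-01 -1.166e+02 -0.000e+00]
```

Call:
jog_arm([
  [[2, 0, -2], [0, -116.6, 0], 1],
  [[2, 0, -2], [0, -116.6, 0], 1],
  [[2, 0, -2], [0, -116.6, 0], 1],
  [[2, 0, -2], [0, -116.6, 0], 1],
  [[2, 0, -2], [0, -116.6, 0], 1],
])

```text
clock: 14.3
eef_pos: [0.4834, -0.3232, 0.1554]
ee_rot: [-1.044, 1.435, -1.436]
ft_force: [0.7, -0.1, -0.3]
finger_gap: 0.0001
```

Call:
jog_arm([
  [[0, 0, 0], [0, -63, 0], 1],
  [[0, 0, 0], [0, -63, 0], 1],
  [[0, 0, 0], [0, -63, 0], 1],
  [[0, 0, 0], [0, -63, 0], 1],
  [[0, 0, 0], [0, -63, 0], 1],
])

```text
clock: 14.92
eef_pos: [0.4834, -0.3232, 0.1554]
ee_rot: [-1.441, 0.737, -0.739]
ft_force: [0.2, -0.5, -1.2]
finger_gap: -0.0001
```

```bash
python3 -c "
from h import *
print(*go(polar(.069,-45),.155,-45))"
```

```text
[1.6 0.4 0.5] [-0.  -9.2  0. ]
```

Call:
jog_arm([
  [[2.5, 0, 1], [0, -9.2, 0], 1],
  [[2.5, 40, 1], [0, -9.2, 0], 1],
  [[2.5, 78, 1], [0, -9.2, 0], 1],
  [[2.5, 82, 1], [0, -9.2, 0], 1],
  [[2.5, 84, 1], [0, -9.2, 0], 1],
])

```text
clock: 15.55
eef_pos: [0.4858, -0.3251, 0.0724]
ee_rot: [-1.481, 0.618, -0.62]
ft_force: [-0.2, 0.7, 0.8]
finger_gap: -0.0003
```

Call:
jog_arm([
  [[0, 1, 0], [0, 0, 0], 1],
  [[0, 3, 0], [0, 0, 0], 1],
  [[0, 5, 0], [0, 0, 0], 1],
  [[0, 6.5, 0], [0, 0, 0], 1],
  [[0, 6.5, 0], [0, 0, 0], 1],
])

```text
clock: 16.18
eef_pos: [0.485, -0.3246, 0.065]
ee_rot: [-1.481, 0.619, -0.619]
ft_force: [-0.8, 1.6, 1.8]
finger_gap: -0.0002
```

Call:
jog_arm([
  [[0, 2, 0], [0, 0, 0], 1],
  [[0, 3.5, 0], [0, 0, 0], 1],
  [[0, 3.5, 0], [0, 0, 0], 1],
])

```text
clock: 16.55
eef_pos: [0.4848, -0.3246, 0.0611]
ee_rot: [-1.481, 0.619, -0.619]
ft_force: [-0.4, -1.2, -0.3]
finger_gap: 0.0
```

Call:
jog_arm([
  [[0, 1, 0], [0, 0, 0], 1],
  [[0, 1.5, 0], [0, 0, 0], 1],
  [[0, 1.5, 0], [0, 0, 0], 1],
])

```text
clock: 16.92
eef_pos: [0.4849, -0.3247, 0.0606]
ee_rot: [-1.481, 0.619, -0.619]
ft_force: [-3.0, 3.0, 7.0]
finger_gap: -0.0003
```

Call:
jog_arm([
  [[0, 1, 0], [0, 0, 0], 1],
  [[0, 1, 0], [0, 0, 0], 1],
  [[0, -40, 0], [0, 0, 0], 1],
  [[0, -100, 0], [0, 0, 0], 1],
  [[0, -110, 0], [0, 0, 0], 1],
])

```text
clock: 17.55
eef_pos: [0.4876, -0.3271, 0.1755]
ee_rot: [-1.484, 0.612, -0.627]
ft_force: [-0.0, 0.2, 0.1]
finger_gap: -0.0005
```

Call:
jog_arm([
  [[-30, -30, -60], [0, 0, 0], 1],
  [[-60, -30, -110], [0, 0, 0], 1],
  [[-60, -30, -110], [0, 0, 0], 1],
  [[-60, -30, -110], [0, 0, 0], 1],
])

```text
clock: 18.05
eef_pos: [0.3643, -0.3594, 0.1994]
ee_rot: [-1.48, 0.62, -0.62]
ft_force: [0.2, -0.9, -0.3]
finger_gap: 0.0
```

```bash
python3 -c "
from h import *
print(ctrl.read_state()['eef_pos'])
p=viewer.capture('side');q=viewer.capture('scene')
for pp in(p,q):
  d=pp['depth'];v,u=np.nonzero(d>0);w=world(pp,u,v,d[v,u]);r=w[:2]-C[:,None];rad=(r[0]-r[1])/2**.5;t=(r[0]+r[1])/2**.5
  print([(round(lo,2),np.percentile(w[2,m],70).round(3)) for lo in np.arange(.06,.13,.01) if (m:=(rad>lo)&(rad<lo+.01)&(abs(t)<.008)&(w[2]>.06)&(w[2]<.11)).any()])
  for l in('brass_tin','spanner','wing_nut','flange'):
    o=viewer.outline_of(l,pp)[0]; m=o['pixels']&(d>0);v,u=np.nonzero(m);print(l,round(o['conf'],2),np.round(np.median(world(pp,u,v,d[v,u]),1),3))
dial();k=viewer.capture('wrist')['image']
cv2.imwrite('pics/f.png',np.hstack([cv2.resize(p['image'][150:300,170:350],(400,333)),cv2.resize(k,(400,300))[:,:] if 0 else cv2.copyMakeBorder(cv2.resize(k,(400,300)),0,33,0,0,0)])[:,:,::-1])"
```

```text
[ 0.36428892 -0.35935068  0.19938124]
[(np.float64(0.06), np.float64(0.092)), (np.float64(0.07), np.float64(0.091)), (np.float64(0.08), np.float64(0.091)), (np.float64(0.09), np.float64(0.091)), (np.float64(0.1), np.float64(0.091)), (np.float64(0.11), np.float64(0.091)), (np.float64(0.12), np.float64(0.091)), (np.float64(0.13), np.float64(0.072))]
brass_tin 0.66 [ 0.425 -0.24   0.085]
spanner 0.65 [ 0.248 -0.332  0.005]
wing_nut 0.8 [ 0.393 -0.183  0.01 ]
flange 0.87 [ 0.424 -0.262  0.115]
[(np.float64(0.06), np.float64(0.09)), (np.float64(0.07), np.float64(0.089)), (np.float64(0.08), np.float64(0.089)), (np.float64(0.09), np.float64(0.09)), (np.float64(0.1), np.float64(0.09)), (np.float64(0.11), np.float64(0.09)), (np.float64(0.12), np.float64(0.089)), (np.float64(0.13), np.float64(0.066))]
brass_tin 0.75 [ 0.428 -0.465  0.022]
spanner 0.93 [ 0.247 -0.339  0.004]
wing_nut 0.68 [ 0.388 -0.19   0.008]
flange 0.69 [ 0.421 -0.284  0.114]
dark arcs [(np.float64(51.0), np.float64(58.5)), (np.float64(259.0), np.float64(262.5))]
phase [(0, 215), (2, 246), (4, 198), (6, 158), (8, 150), (10, 111), (12, 27), (14, 46), (16, 510), (18, 1529), (20, 1878), (22, 1526), (24, 1280), (26, 828), (28, 289)]
r 0.1098 b -130.4 rad -0.6 tan 0.2 -0.3
```

View pics/f.png

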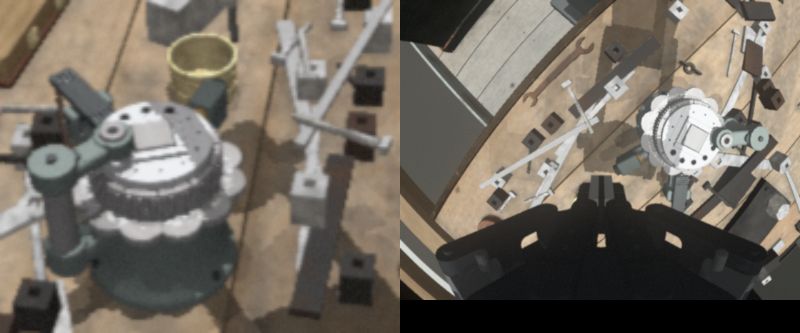

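The last view shows the pawl level at (80,95). The drilled holes start one place clockwise of the bush, around (125,105) to (190,115), and nothing is touching the jig. I'm handing the job in.

```bash
python3 -c "
from workcell import ctrl
print(ctrl.close_job())"
```

```text
the job is handed in; nothing more can be done
None
```

The dial is on by one click clockwise and locked again, with the next punched place under the drill bush. I handed the job in at about 18 s of the 51 s allowed.

**What I did:** I pressed the pawl's outer end down to its stop, and depth then showed the outer end at 80 mm and the inner end at 98 mm. I turned the dial with the shut fingertips on the knurled rim, pressing inward with about 11–12 N. Then I pressed the inner end until it stopped.

**Last checks:**
- **Pawl:** it reads level at 89–92 mm along its whole length, which is the locked position.
- **Dial:** the hole pattern lies on the click positions. My hole measurement gave about 28° of turn, within 2° of a full click, and the pawl going fully down confirms the dial is in a click.
- **Tin, spanner, wing nut and flange:** the tin, wing nut and flange read within about 3 mm of where they started, and the spanner within about 10 mm along its length. I never pressed on any of them.
- **Force:** the highest I read was about 17 N, when the pawl met its stop. I didn't read it at the final 1 mm push on the inner end.

**What disagreed:**
- **Fingertips:** they ended about 30 mm short of the reported TCP. My first press on the pawl's outer end therefore stopped in the air, with no force. I measured the offset from depth and corrected for it.
- **Tin:** the side camera's last tin detection landed on the dial instead. The scene camera and the picture both show the tin in place.

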